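Extend the blue stock rest by one hole

TASK

Extend the stock rest with the blue button by one hole for the longer bar: press its button down, slide the button and tube outward towards the V-shaped head, and let the button pop fully up in the next (middle) hole. Leave the rest with the yellow button at its setting, and let go at the end.

Things in the scene. Friction and masses are not known exactly. Their poses are not given: they have to be found in the camera images.
- blue_cap (a point): Top centre of the blue cap of the detent button: upright round cap, 30 mm diameter, 28 mm tall, on a thin steel stem; when up its top is 108 mm above the bench, its underside 22 mm above the grey tube's top. Pinch its sides or press its top. Below it a steel ball sits in a hole of the tube. It slides with the inner tube. x axis: level, outward along the tube, to the V head; z: up.
- blue_tube (a joint): Slide of the inner tube and button outward, m: 0 first hole (start), 0.05 next (middle) hole, 0.10 last; 1.5 mm play; about 1 N once the button is pressed. The outer tube is bolted to the bench: grey, 240 mm long, 46 wide, top 58 mm above the bench, three 25 mm holes 50 mm apart joined by a slot. The inner tube's blue V head, 68 mm wide, top 100 mm above the bench, is 240 mm ahead of the button.
- blue_button (a joint): How far the blue button is pressed down, m: 0 fully up, stop at 0.020. Spring: 5 N at the start of the travel, 9 N at the end. Pressed 0.014 or more it passes under the tube's top between holes; let go between holes it stays down at about 0.014; let go within about 6 mm of a hole's centre, its ball draws the tube in and it pops up.
- yellow_tube (a joint): The same slide on the second stock rest, alike in all but its yellow cap and yellow V head, m: 0 = first hole (start), grows outward. It is to stay there.

How it is judged:
By the outcome, as a careful person would: the job done as asked, in the order asked, and still so for the second after the job is handed in, with the robot touching nothing.
It also fails if it takes over 32 s, if anything falls off the work surface, if the arm or the gripper's body presses on something with over 40 N, if the wrist force passes 120 N, or if a joint passes its speed limit or range.

ROBOT

A 6-joint arm with a two-finger parallel gripper is mounted at the origin on the work surface. World frame = base frame: x ahead of the robot, y to its left, z up, the work surface at z = 0. Lengths are in m, angles in rad, forces in N, time in s.
With the tool pointing down it reaches from about 0.3 to 0.775 m from the base axis. Payload 14.6 kg.
Tool frame: the origin (TCP) lies between the finger pads; the fingertips stand 17 mm ahead of it and the grasp point (between the pads) lies 2 mm behind it; z points along the fingers, y is the direction in which the jaws open and shut (so a half turn about z gives the same grasp; the last joint's range is limited). The gripper opens to 85 mm and grips with 20 to 120 N. Pads are 22 mm wide; open, the fingers measure 114 mm over their backs; the gripper's body (76 mm by 85 mm) begins 54 mm behind the grasp point. The pads swing forward as they close: fully open they stand 13 mm farther back than shut.
Start: joints at [1.124, 0.3, 1.521, -0, 1.321, -0.067], TCP at [0.204, 0.511, 0.248] pointing down, gripper open.
Joint ranges: [-3.03, 3.03], [-0.79, 2.21], [0.23, 2.52], [-1.04, 4.18], [0, 3.07], [-2.55, 2.55]. Speed limits (rad/s): [2.22, 2.22, 2.57, 3.14, 3.14, 3.14].

INTERFACE

Orientations are given as a unit quaternion [w, x, y, z].
In Python, from rig import get_obs, snapshot, calibration, close_job, find_in gives the robot as it stands. The module is installed in compiled form; this text tells all that it offers.
- The arm moves only by the tool jog_arm, never from a script. Its argument "series" is a list that holds one entry, the list of rows, each a list of 7 numbers: the opening, from -1 (shut) to 1 (fully open), so that 0 is half open, then the shift along the world's x, y, z in cm, then the turn, a rotation vector about the world's x, y, z in rad. In form: [[[jaw, dx, dy, dz, wx, wy, wz], ...]]. A call has 1 to 12 rows; each row shifts and turns the commanded pose from where the row before left it; what a row does not reach is not made up. A row lasts 1/12 s, in which the tool goes at most 41.7 mm and 7.16 degrees, less where a joint would pass 70% of its speed; a pose out of reach is approached as far as the arm can. A call is refused whole if a number of a shift passes 4.17 or a number of a turn 0.125, either way. A call with a gripper value outside its range is refused whole. The fingers move at their own pace and stop on an object; the grip force is fixed at half the most. Time passes only in rows, so rows that do not move let the fingers close. It gives the time, the measured TCP pose, the force and the opening at its end, in the units of the state.
- get_obs(): the state, without advancing time (a new reading comes with each control period).
- snapshot(name): name is "side" or "top"; returns the picture (420x560x3 uint8, red, green, blue); there is no depth.
- calibration(name): a dict with "intrinsics" (3x3 intrinsics, pixels), "k1" (the pictures are not rectified: a ray, as slopes to the right and down, at radius r is drawn at 1 + k1 r^2 times it, then the intrinsics apply), "world_to_cam" (4x4, takes a point from world to camera coordinates). Camera axes: x right, y up, looking along -z (the intrinsics and any distortion apply to the point x, -y, -z); pixel columns grow to the right and rows downward; lengths in m; the calibration is good to about 2 mm. A picture is of the moment at which its call begins. calibration takes no time and is no camera call.
- close_job(): hands the job in, once; it reports no verdict.
Trained networks look in the newest picture that a camera, given by its name, has taken for a name from the list of things; names that differ only in an ending like _2 or _b are one class to them, and where a whole thing is asked for, a point or a joint stands for the part that bears it (a point fixed in the world has none). Each returns a list of dicts, best first, with "p" (0 to 1); they miss things now and then, are a little off and sometimes report something else, mostly with a low value. They report only what shows in the picture. A call takes as long as a camera call.
- find_in(thing, camera): "at" ([column, row] in pixels, amid what is visible of it).
The state is a dict: "clock": time; "qpos": joint angles; "qd": joint speeds; "joint_efforts": joint torques, N m; "tool_pos": TCP position; "orientation": TCP orientation; "contact_force": force on the tool from outside, world axes, zero at the start; "wrist_torque": the same for the moment, N m; "grip_width": opening from 0.0 (shut) to 1.0 (fully open).
Only numpy, scipy, OpenCV 4.12 (cv2) and the standard library are available. Lean on these libraries where they do the work, as an engineer would, in place of code of your own. Each camera call takes 0.05 s, during which the arm holds its last target.

## Working session

There is one attempt and no reset: what is moved stays moved. The work goes in short steps, Python scripts to look and compute and a tool call to move; the robot and the scene stay as the last step left them, time stands still between calls to the robot, and variables do not carry over. Pictures are saved under pics/ and viewed, and the job is handed in when it is done.

Besides the shell and the picture viewer there is one more tool, called after "Request:" as a command line: name --argument value ..., lists and objects as JSON in quotes. jog_arm: Moves the arm, as the interface text tells. Its arguments: {"type":"object","properties":{"series":{"type":"array"}},"required":["series"]}

```bash
mkdir -p pics; cat > h.py <<'E'
import numpy as np, cv2
from rig import *
def save(n,f):
    im=snapshot(n); cv2.imwrite(f,im[:,:,::-1]); return im
def ray(n,px):
    c=calibration(n);K=np.array(c["intrinsics"]);k1=c["k1"];T=np.array(c["world_to_cam"])
    d=np.array([(px[0]-K[0,2])/K[0,0],(px[1]-K[1,2])/K[1,1]])
    u=d.copy()
    for _ in range(50): u=d/(1+k1*(u@u))
    v=T[:3,:3].T@np.array([u[0],-u[1],-1.]); o=-T[:3,:3].T@T[:3,3]
    return o,v
def atz(n,px,z):
    o,v=ray(n,px); return o+v*(z-o[2])/v[2]
def proj(n,p):
    c=calibration(n);K=np.array(c["intrinsics"]);k1=c["k1"];T=np.array(c["world_to_cam"])
    q=T[:3,:3]@np.array(p)+T[:3,3]; u=np.array([q[0],-q[1]])/-q[2]; u=u*(1+k1*(u@u))
    return np.array([K[0,0]*u[0]+K[0,2],K[1,1]*u[1]+K[1,2]])
E
python3 - <<'E'
from h import *
for n in("top","side"):
    save(n,f"pics/{n}0.png")
    for t in("blue_cap","blue_tube","yellow_tube","blue_button"):
        print(n,t,find_in(t,n))
print(get_obs())
E
```

```text
top blue_cap [{'at': [164.1, 211.6], 'p': 0.74}]
top blue_tube [{'at': [186.3, 112.3], 'p': 0.64}]
top yellow_tube [{'at': [370.7, 104.3], 'p': 0.77}]
top blue_button [{'at': [167.3, 208.8], 'p': 0.58}, {'at': [368.3, 101.9], 'p': 0.26}]
side blue_cap [{'at': [223.0, 186.2], 'p': 0.84}]
side blue_tube [{'at': [293.3, 168.0], 'p': 0.58}]
side yellow_tube [{'at': [424.2, 227.0], 'p': 0.61}]
side blue_button [{'at': [224.1, 186.2], 'p': 0.6}]
{'clock': 0.5, 'qpos': array([ 1.12435893e+00,  2.99898272e-01,  1.52105180e+00,  2.27030709e-05,
        1.32069240e+00, -6.65964207e-02]), 'qd': array([-0.00051145, -0.00020757,  0.00066818,  0.00121394,  0.00020385,
       -0.00114749]), 'joint_efforts': array([-9.81421217e-04, -5.43029952e+01, -3.61793697e+01, -6.59161924e-05,
        9.22191502e-04, -1.48852075e-05]), 'tool_pos': array([0.20390958, 0.51077507, 0.24825959]), 'orientation': array([-1.69583484e-05,  1.88783574e-01,  9.82018717e-01, -2.13043174e-05]), 'contact_force': array([ 1.20636843,  0.03386014, -0.04682345]), 'wrist_torque': array([ 0.01050948, -0.01063981, -0.00240254]), 'grip_width': 1.0016840907290097}
```

View pics/top0.png

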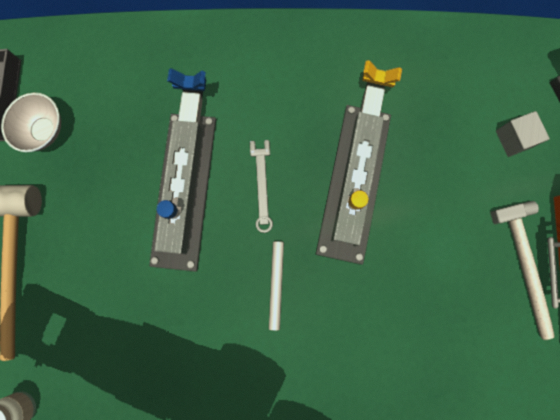

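View pics/side0.png

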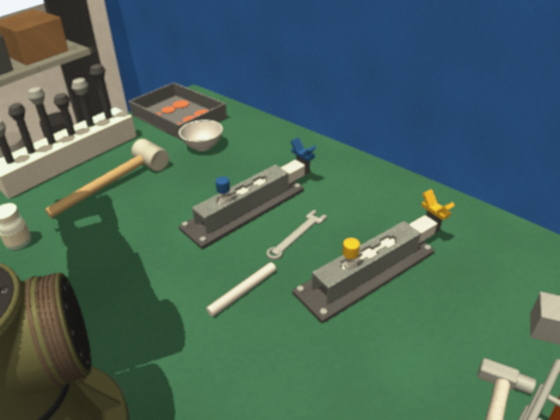

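The top view shows the blue cap at about (166,209) with its V head at (187,80), and the yellow cap at (360,199). The side view shows the blue cap at (223,186).

```bash
python3 - <<'E'
from h import *
im=cv2.imread("pics/top0.png"); hsv=cv2.cvtColor(im,cv2.COLOR_BGR2HSV)
m=cv2.inRange(hsv,(100,120,40),(125,255,255)); m[:50]=0
n,l,s,c=cv2.connectedComponentsWithStats(m)
for i in range(1,n):
    if s[i,4]>20: print(s[i],c[i])
cv2.imwrite("pics/crop0.png",cv2.resize(im[60:280,140:240],None,fx=2.7,fy=2.7,interpolation=cv2.INTER_CUBIC))
for p in((165.5,209.5),): print(atz("top",p,.108),atz("top",p,.094))
print(atz("side",(223,181.5),.108),atz("side",(223,186.2),.094))
print('head',atz("top",(187,80),.095))
# slot axis on tube top: hole centres
for p in((181,157),(177.5,186)): print(atz("top",p,.058))
o,v=ray("top",(280,210));print(o)
E
```

```text
[168  69  37  22 561] [186.90196078  80.37967914]
[157 201  19  17 259] [165.84169884 208.90733591]
[0.528998   0.16783251 0.108     ] [0.53100954 0.17185926 0.094     ]
[0.53005157 0.16283103 0.108     ] [0.53094559 0.16579474 0.094     ]
head [0.76226169 0.14323548 0.095     ]
[0.63165888 0.15759245 0.058     ]
[0.57841057 0.16207214 0.058     ]
[ 0.43488369 -0.02056863  0.76302314]
```

View pics/crop0.png

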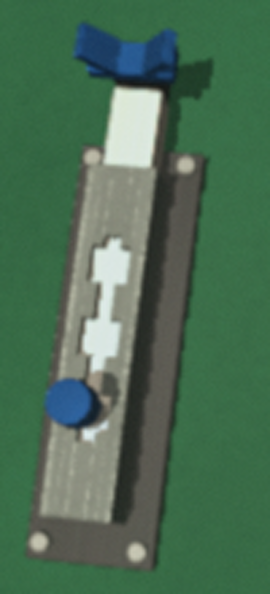

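Request:
jog_arm --series '[[[-1,1.6,-1.7,0,0,0,0],[-1,1.6,-1.7,0,0,0,0],[-1,1.6,-1.7,0,0,0,0],[-1,1.6,-1.7,0,0,0,0],[-1,1.6,-1.7,0,0,0,0],[-1,1.6,-1.7,0,0,0,0],[-1,1.6,-1.7,0,0,0,0],[-1,1.6,-1.7,0,0,0,0],[-1,1.6,-1.7,0,0,0,0],[-1,1.6,-1.7,0,0,0,0]]]'

```text
clock: 1.33
tool_pos: [0.3646, 0.3399, 0.2484]
orientation: [0.0, 0.189, 0.982, 0.0]
contact_force: [-0.8, 0.1, -0.1]
grip_width: 0.002
```

Request:
jog_arm --series '[[[-1,1.6,-1.7,-0.8,0,0,0],[-1,1.6,-1.7,-0.8,0,0,0],[-1,1.6,-1.7,-0.8,0,0,0],[-1,1.6,-1.7,-0.8,0,0,0],[-1,1.6,-1.7,-0.8,0,0,0],[-1,1.6,-1.7,-0.8,0,0,0],[-1,1.6,-1.7,-0.8,0,0,0],[-1,1.6,-1.7,-0.8,0,0,0],[-1,1.6,-1.7,-0.8,0,0,0],[-1,1.6,-1.7,-0.8,0,0,0],[-1,0,0,0,0,0,0],[-1,0,0,0,0,0,0]]]'

```text
clock: 2.33
tool_pos: [0.5241, 0.1701, 0.1677]
orientation: [-0.0, 0.19, 0.982, -0.0]
contact_force: [0.6, 1.5, -0.5]
grip_width: 0.007
```

```bash
python3 - <<'E'
from h import *
save("side","pics/side1.png");save("top","pics/top1.png")
im=cv2.imread("pics/side1.png");cv2.imwrite("pics/s1c.png",cv2.resize(im[80:280,130:350],None,fx=2.5,fy=2.5))
A=atz("top",(191.5,119.4),.01);B=atz("top",(172.2,262.2),.01);d=A-B;print(A,B,np.arctan2(d[1],d[0]))
print(get_obs()['tool_pos'],get_obs()['contact_force'])
E
```

```text
[0.72082506 0.15187335 0.01      ] [0.44409702 0.18024235 0.01      ] -0.10215892655505976
[0.52362954 0.17122621 0.16851843] [ 0.0786922  -0.718887    0.19054328]
```

View pics/s1c.png

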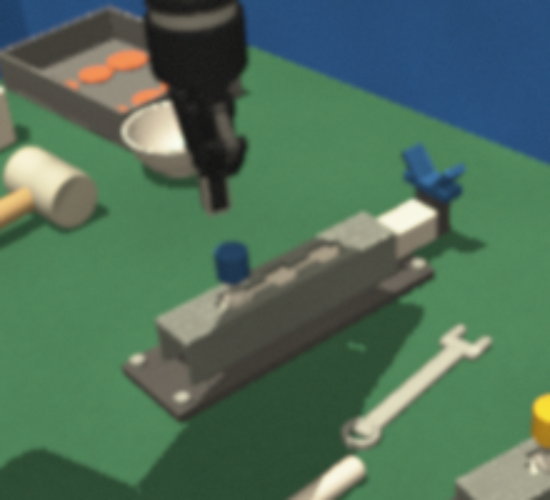

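View pics/top1.png

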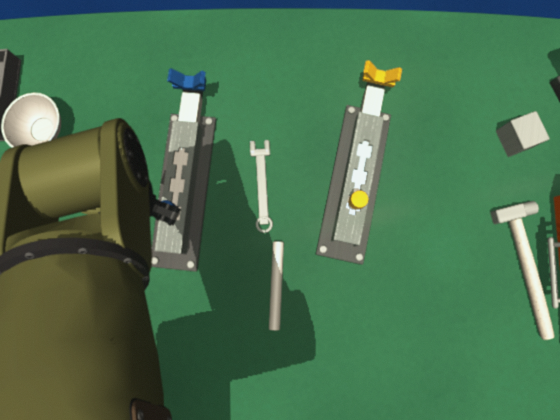

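```bash
python3 - <<'E'
from h import *
p=get_obs()['tool_pos']; print(proj("side",p-[0,0,.017]),proj("side",(.529,.167,.108)),proj("side",(.529,.167,.080)))
im=cv2.imread("pics/side1.png");cv2.imwrite("pics/s1d.png",cv2.resize(im[140:210,190:260],None,fx=8,fy=8,interpolation=cv2.INTER_CUBIC))
E
```

```text
[215.89466772 163.98037311] [221.29354818 180.99192171] [222.58341357 191.71288971]
```

View pics/s1d.png

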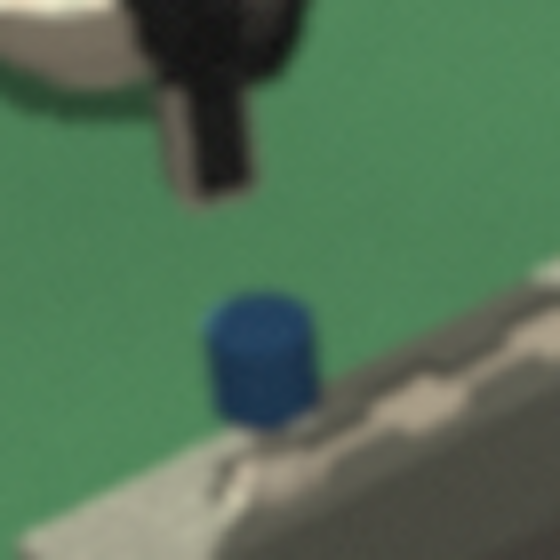

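Request:
jog_arm --series '[[[-1,0.6,-0.5,-1,0,0,0],[-1,0,0,-1,0,0,0],[-1,0,0,-1,0,0,0],[-1,0,0,-1,0,0,0],[-1,0,0,-0.5,0,0,0],[-1,0,0,-0.5,0,0,0],[-1,0,0,0,0,0,0],[-1,0,0,0,0,0,0]]]'

```text
clock: 3.1
tool_pos: [0.53, 0.1659, 0.1185]
orientation: [0.0, 0.189, 0.982, 0.0]
contact_force: [-1.5, -0.7, 6.3]
grip_width: -0.003
```

```bash
python3 - <<'E'
from h import *
save("side","pics/side2.png");o=get_obs();print(o['tool_pos'],o['contact_force'])
im=cv2.imread("pics/side2.png");cv2.imwrite("pics/s2d.png",cv2.resize(im[140:210,190:260],None,fx=8,fy=8,interpolation=cv2.INTER_CUBIC))
E
```

```text
[0.53010139 0.16586829 0.11875154] [-1.06607765 -0.36844816  5.05816796]
```

View pics/s2d.png

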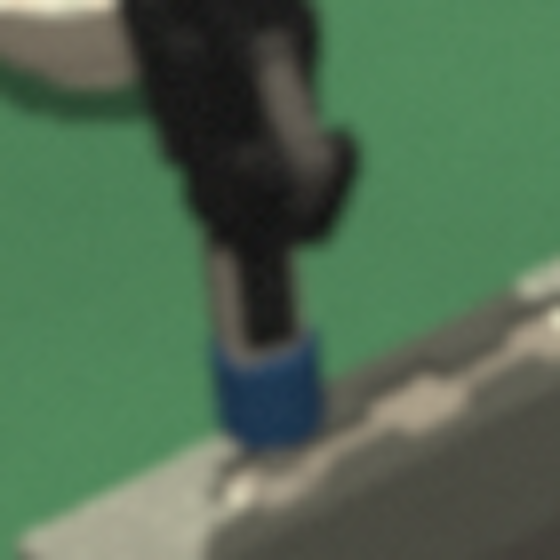

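The fingertips are centred on the cap at (223,182) and it is about 6 mm down. I'll press to about 17 mm.

Request:
jog_arm --series '[[[-1,0,0,-0.4,0,0,0],[-1,0,0,-0.4,0,0,0],[-1,0,0,-0.3,0,0,0],[-1,0,0,0,0,0,0],[-1,0,0,0,0,0,0]]]'

```text
clock: 3.57
tool_pos: [0.5304, 0.1658, 0.1081]
orientation: [0.001, 0.189, 0.982, 0.0]
contact_force: [-0.7, -0.7, 7.1]
grip_width: -0.002
```

```bash
python3 - <<'E'
from h import *
for i in range(3):
    snapshot("side");o=get_obs();print(o['tool_pos'],o['contact_force'])
E
```

```text
[0.53034101 0.1658745  0.10817222] [-1.0639356  -2.60326072  7.21208412]
[0.53035368 0.16585422 0.10822513] [-1.94066505 -0.96219881  7.40054834]
[0.53035876 0.16583965 0.10822013] [-1.17559598 -1.57858636  7.54714537]
```

Request:
jog_arm --series '[[[-1,0.2,-0.02,0,0,0,0],[-1,0.2,-0.02,0,0,0,0],[-1,0.2,-0.02,0,0,0,0],[-1,0.3,-0.03,0,0,0,0],[-1,0.3,-0.03,0,0,0,0],[-1,0.3,-0.03,0,0,0,0],[-1,0.3,-0.03,0,0,0,0],[-1,0.2,-0.02,0,0,0,0],[-1,0,0,0,0,0,0]]]'

```text
clock: 4.47
tool_pos: [0.5507, 0.1638, 0.1083]
orientation: [0.001, 0.189, 0.982, 0.0]
contact_force: [0.6, -1.3, 7.6]
grip_width: -0.002
```

```bash
python3 - <<'E'
from h import *
save("side","pics/side3.png");o=get_obs();print(o['tool_pos'],o['contact_force'])
im=cv2.imread("pics/side3.png");cv2.imwrite("pics/s3d.png",cv2.resize(im[130:210,190:330],None,fx=5,fy=5,interpolation=cv2.INTER_CUBIC))
E
```

```text
[0.55070194 0.16379745 0.10833943] [ 1.30133025 -2.23360837  7.54038083]
```

View pics/s3d.png

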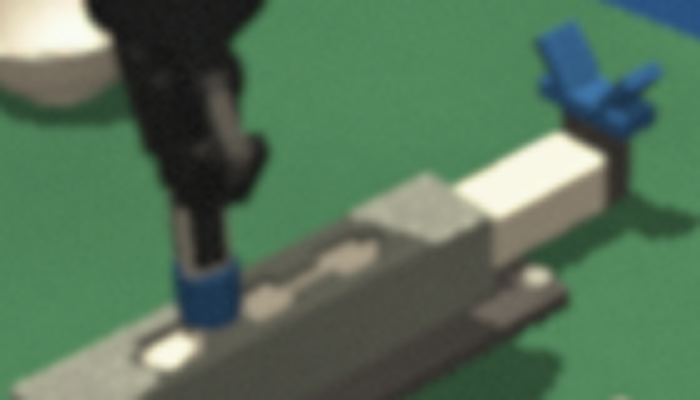

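The cap, tube and head have all moved about 20 mm with no slip. I'll finish the slide.

Request:
jog_arm --series '[[[-1,0.3,-0.03,0,0,0,0],[-1,0.3,-0.03,0,0,0,0],[-1,0.3,-0.03,0,0,0,0],[-1,0.3,-0.03,0,0,0,0],[-1,0.3,-0.03,0,0,0,0],[-1,0.3,-0.03,0,0,0,0],[-1,0.3,-0.03,0,0,0,0],[-1,0.3,-0.03,0,0,0,0],[-1,0.3,-0.03,0,0,0,0],[-1,0.2,-0.02,0,0,0,0],[-1,0,0,0,0,0,0],[-1,0,0,0,0,0,0]]]'

```text
clock: 5.52
tool_pos: [0.5797, 0.1609, 0.1084]
orientation: [0.001, 0.189, 0.982, 0.0]
contact_force: [0.9, -1.5, 7.3]
grip_width: -0.001
```

```bash
python3 - <<'E'
from h import *
save("side","pics/side4.png");im=save("top","pics/top4.png")[:,:,::-1];o=get_obs();print(o['tool_pos'],o['contact_force'])
def blob(f):
    hsv=cv2.cvtColor(cv2.imread(f),cv2.COLOR_BGR2HSV)
    m=cv2.inRange(hsv,(100,120,40),(125,255,255)); m[:35]=0; m[100:]=0
    n,l,s,c=cv2.connectedComponentsWithStats(m); i=1+np.argmax(s[1:,4]); return s[i],c[i]
a=blob("pics/top0.png");b=blob("pics/top4.png");print(a,b)
A=atz("top",a[1],.085);B=atz("top",b[1],.085);print(B-A,np.linalg.norm(B-A))
im=cv2.imread("pics/side4.png");cv2.imwrite("pics/s4d.png",cv2.resize(im[130:210,190:330],None,fx=5,fy=5,interpolation=cv2.INTER_CUBIC))
E
```

```text
[0.57964735 0.16089037 0.10845594] [-0.84337298 -1.09226561  8.29480995]
(array([168,  69,  37,  22, 561], dtype=int32), array([186.90196078,  80.37967914])) (array([172,  43,  37,  23, 561], dtype=int32), array([190.86631016,  55.08199643]))
[ 0.04970138 -0.00511925  0.        ] 0.04996432498621476
```

View pics/s4d.png

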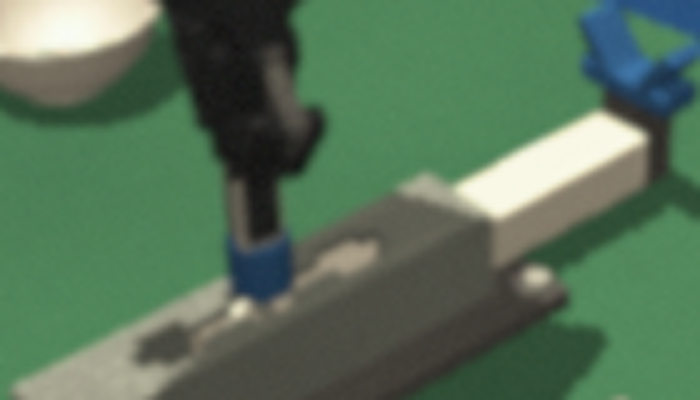

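The head has moved 50.0 mm. Next I lift straight up so the button can rise, then retreat.

Request:
jog_arm --series '[[[-1,0,0,0.3,0,0,0],[-1,0,0,0.4,0,0,0],[-1,0,0,0.4,0,0,0],[-1,0,0,0.4,0,0,0],[-1,0,0,0.4,0,0,0],[-1,0,0,0.5,0,0,0],[-1,0,0,1,0,0,0],[-1,0,0,2,0,0,0],[-1,0,0,2,0,0,0],[-1,0,0,2,0,0,0],[-1,0,0,0,0,0,0]]]'

```text
clock: 6.53
tool_pos: [0.58, 0.1613, 0.206]
orientation: [0.003, 0.189, 0.982, 0.001]
contact_force: [0.9, 0.5, 0.6]
grip_width: -0.002
```

Request:
jog_arm --series '[[[-1,-2,2.5,0.5,0,0,0],[-1,-2,2.5,0.5,0,0,0],[-1,-2,2.5,0.5,0,0,0],[-1,-2,2.5,0,0,0,0],[-1,-2,2.5,0,0,0,0],[-1,-2,2.5,0,0,0,0],[-1,-2,2.5,0,0,0,0],[-1,-2,2.5,0,0,0,0],[0,0,0,0,0,0,0],[0,0,0,0,0,0,0],[0,0,0,0,0,0,0]]]'

```text
clock: 7.45
tool_pos: [0.419, 0.3607, 0.2162]
orientation: [-0.0, 0.189, 0.982, -0.0]
contact_force: [-0.1, -0.1, 0.3]
grip_width: 0.419
```

```bash
python3 - <<'E'
from h import *
save("side","pics/side5.png");save("top","pics/top5.png");o=get_obs();print(o['clock'],o['tool_pos'],o['contact_force'])
def blob(f,lo=(100,120,40),hi=(125,255,255),r=(35,100),c0=(100,300)):
    hsv=cv2.cvtColor(cv2.imread(f),cv2.COLOR_BGR2HSV)
    m=cv2.inRange(hsv,lo,hi); k=np.zeros_like(m);k[r[0]:r[1],c0[0]:c0[1]]=255
    n,l,s,c=cv2.connectedComponentsWithStats(m&k); i=1+np.argmax(s[1:,4]); return s[i],c[i]
a=blob("pics/top0.png");b=blob("pics/top5.png")
A=atz("top",a[1],.085);B=atz("top",b[1],.085);print('head',B-A,np.linalg.norm(B-A))
a=blob("pics/top0.png",r=(150,240));b=blob("pics/top5.png",r=(150,240));print(a,b)
A=atz("top",a[1],.108);B=atz("top",b[1],.108);print('cap',B-A,np.linalg.norm(B-A))
for f in("pics/top0.png","pics/top5.png"):print('yellow',blob(f,(18,120,100),(35,255,255),(50,90),(350,420))[1],blob(f,(18,120,100),(35,255,255),(180,220),(340,380))[1])
im=cv2.imread("pics/side5.png");cv2.imwrite("pics/s5d.png",cv2.resize(im[130:210,190:330],None,fx=5,fy=5,interpolation=cv2.INTER_CUBIC))
b=blob("pics/side5.png",r=(150,190),c0=(200,280));print(b)
d=np.array([.0497,-.0051,0]);c=np.array([.529,.166,0])+d
for z in(.108,.094,.080):print(proj("side",c+[0,0,z]))
E
```

```text
7.55 [0.41944319 0.36020308 0.2162414 ] [-0.33301796  0.08996828 -0.06562901]
head [ 0.0493911  -0.00511621  0.        ] 0.04965538073598708
(array([157, 201,  19,  17, 259], dtype=int32), array([165.84169884, 208.90733591])) (array([161, 171,  19,  18, 261], dtype=int32), array([170.02298851, 179.64367816]))
cap [ 0.04910573 -0.00522195  0.        ] 0.04938260652630771
yellow [381.10049423  74.02306425] [358.74545455 199.14181818]
yellow [381.09951846  74.25040128] [358.58571429 199.18571429]
(array([235, 168,  12,  15, 159], dtype=int32), array([240.72327044, 174.88050314]))
[240.18631873 171.88493106]
[240.66173939 177.23450866]
[241.13083736 182.49767568]
```

View pics/s5d.png

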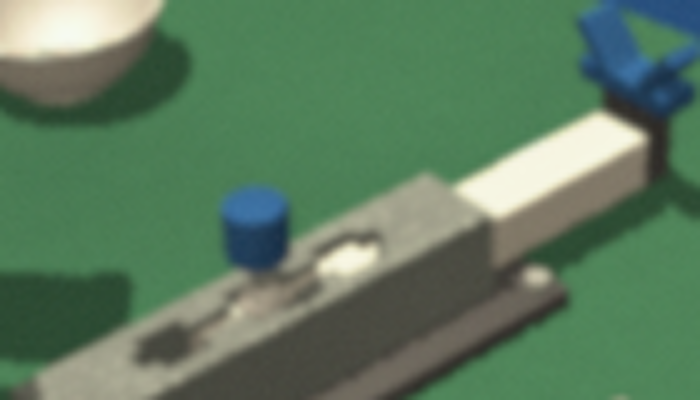

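View pics/top5.png

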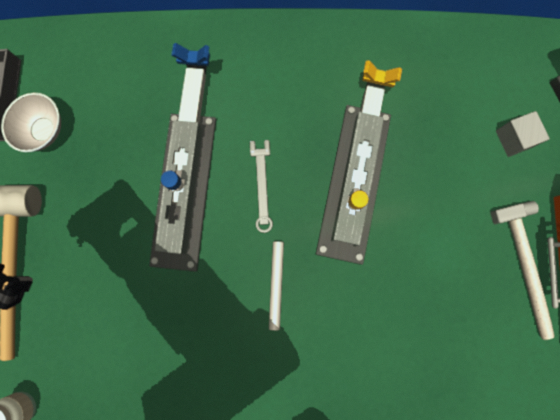

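The blue cap is up again in the middle hole, at (241,175) in the side view and (170,180) in the top view. The yellow rest hasn't moved.

```bash
python3 -c "
from rig import *
print(close_job())"
```

```text
the job is handed in; nothing more can be done
None
```

The blue stock rest is now extended by one hole, and the job was handed in at about 7.6 s on the clock. I pressed the blue cap about 17 mm down with shut fingertips (7–8 N), slid it 50 mm outward, then lifted straight off so the button popped up and moved the arm clear.

**Last checks:**
- **Travel:** from the top camera, the V head moved 49.7 mm and the cap 49.4 mm outward, which fits the middle hole within the camera's accuracy.
- **Button:** the side view shows the cap at full height with its stem visible.
- **Yellow rest:** its cap and head moved less than 0.3 pixel.
- **Gripper:** it touches nothing, with the force reading about zero.

No check failed. Early position estimates of the cap and tube axis differed by up to about 8 mm sideways, but a picture at first contact showed the fingertips centred on the cap.

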